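Set the measuring carriage against the red stop

TASK

On the measuring rail, press down the blue pad in the middle of the carriage to free its brake and, keeping it pressed, push the carriage along the rail until it rests against the red stop; then let go so that the pad springs up and the brake holds it there. Work the carriage by the blue pad alone, with the fingertips: do not grip or shove the metal carriage or force it along with the brake on, and leave the loose things on the bench where they are.

Things in the scene. Friction and masses are not known exactly. Their poses are not given: they have to be found in the camera images.
- rail: aluminium measuring rail on two dark end feet, fixed to the bench: 440 mm long, top face 37 mm above the bench, the feet 100 mm wide. Origin at the centre of its underside, on the bench; its y axis runs along the rail, x across it, z up.
- carriage (a joint): position of the aluminium carriage along the rail's y axis (m), 0 at mid-rail. The block is 90 mm along the rail, 74 mm across, its top 55 mm above the bench; a flat round steel protractor plate, 80 mm across and 4 mm thick, sticks out of its +x side to 125 mm from the rail's axis, at 45 to 50 mm height. A spring brake clamps the carriage to the rail (it holds against about 13 N) until the blue pad on its top is pressed down; then it slides with about 2 N.
- pad (a joint): how far the blue pad is pressed down (m): 0 up with the brake on, 0.008 at the bottom. The brake is free from about 0.001 on. The spring takes about 13 N to start it and about 17 N at the bottom; it springs back up, and the brake bites, when let go.
- pad_top (a point): centre of the upper face of the blue thumb pad in the middle of the carriage (white dot). 75 mm above the bench when the pad is up; it moves with the pad. The pad is 64 mm along the rail and 46 mm across, with a lip 6 mm high and 4 mm thick at each of its two ends along the rail, so that 56 mm lie free between the lips; its other two sides are open.
- carriage_mid (a point): centre of the carriage block's top face, on the rail's axis, 55 mm above the bench, right below the pad's centre.
- stop_red_mid (a point): middle of the red stop, a block clamped across the rail, which cannot move: 24 mm along the rail, 80 mm across, its top 58 mm above the bench (a dark screw head adds 4 mm). The point lies on the rail's axis, 55 mm above the bench. The carriage rests against the stop when this point and carriage_mid are 57 mm apart. The red stop may be at either end.
- stop_grey_mid (a point): the same point of the grey stop, alike but dark grey, clamped at the other end of the rail.
- spacer: a steel ring, 40 mm across, 18 mm high, lying flat; loose, not part of the job. Origin at the centre of its underside (for the lying tools: under the tool), on the bench.
- pin: a small upright brass pin with a wider head, 45 mm tall; loose, not part of the job. Origin at the centre of its underside (for the lying tools: under the tool), on the bench.
- oil: a small yellow bottle, 40 mm across, 85 mm tall; loose, not part of the job. Origin at the centre of its underside (for the lying tools: under the tool), on the bench.
- driver: a screwdriver with an orange handle, lying down; loose, not part of the job. Origin at the centre of its underside (for the lying tools: under the tool), on the bench.
- spanner: a steel spanner, lying down; loose, not part of the job. Origin at the centre of its underside (for the lying tools: under the tool), on the bench.
- jar: a glass jar with a steel cap, 64 mm across, 70 mm tall; loose, not part of the job. Origin at the centre of its underside (for the lying tools: under the tool), on the bench.
- block: a steel block 30 x 50 x 20 mm; loose, not part of the job. Origin at the centre of its underside (for the lying tools: under the tool), on the bench.

How it is judged:
On the way, in this order (a step that is already met when the one before it is completed fails the run):
1. the blue pad is pressed down with the carriage still away from the red stop (value of joint pad above 0.002 m and horizontal distance between carriage_mid and stop_red_mid above 0.062 m), for 0.1 s.
2. the carriage is pushed up against the red stop with the pad still pressed (horizontal distance between carriage_mid and stop_red_mid below 0.0595 m and value of joint pad above 0.001 m), for 0.1 s.
At the end, for the whole second after the job is handed in: The carriage stands still against the red stop (gap under 2.5 mm) and the blue pad is up again, within 0.8 mm (horizontal distance between carriage_mid and stop_red_mid below 0.0595 m and value of joint pad below 0.0008 m and velocity of joint carriage between -0.005 and 0.005 m/s); the robot touches nothing.
It fails at once if the metal carriage or its protractor plate is gripped or shoved (more than 6 N from the robot) instead of the blue pad (contact force between any of the fingers, the arm and carriage_c0 above 6 N or contact force between any of the fingers, the arm and carriage_c1 above 6 N).
It fails at once if the carriage is forced along (faster than 6 mm/s) with its brake on (value of joint pad below 0.0005 m and (velocity of joint carriage above 0.006 m/s or velocity of joint carriage below -0.006 m/s)).
It fails at once if a loose thing is moved more than 15 mm or lifted (distance of any of spacer, pin, oil, driver, spanner, jar, block from where it was at the start of the episode above 0.015 m).
It also fails if it takes over 35 s, if anything falls off the work surface, if the arm or the gripper's body presses on something with over 40 N, if the wrist force passes 120 N, or if a joint passes its speed limit or range.

ROBOT

A 7-joint arm with a two-finger parallel gripper is mounted at the origin on the work surface. World frame = base frame: x ahead of the robot, y to its left, z up, the work surface at z = 0. Lengths are in m, angles in rad, forces in N, time in s.
With the tool pointing down it reaches from about 0.425 to 0.875 m from the base axis. Payload 4.7 kg.
Tool frame: the origin (TCP) lies between the finger pads; the fingertips stand 14 mm ahead of it and the grasp point (between the pads) lies 5 mm behind it; z points along the fingers, y is the line along which they close (so a half turn about z gives the same grasp; the last joint's range is limited). The gripper opens to 87 mm and grips with 3 to 60 N. Pads are 19 mm wide; open, the fingers measure 117 mm over their backs; the gripper's body (75 mm by 190 mm) begins 51 mm behind the grasp point.
Start: joints at [1.208, 0.321, -0.07, 1.45, 0.023, 1.371, -0.057], TCP at [0.239, -0.604, 0.237] pointing down, gripper open.
Joint ranges: [-2.86, 2.86], [-0.3, 2.09], [-1.38, 1.24], [0.06, 2.45], [-1.56, 4.7], [0.09, 2.05], [-2.69, 2.69]. Speed limits (rad/s): [2.57, 2.57, 3.14, 3.14, 3.14, 3.14, 3.14].

INTERFACE

Orientations are given as a rotation vector (axis times angle).
In Python, from bench import get_state, get_image, camera_params, close_job gives the robot as it stands. The module is installed in compiled form; this text tells all that it offers.
- The arm moves only by the tool arm_command, never from a script. Its argument "motion" is a list of rows, each a list of 5 numbers: the finger opening in mm, from 0 to 87, then the shift along the tool's x, y, z in mm, then the turn about the tool's z in degrees. In form: [[gripper, x, y, z, spin], ...]. A call has 1 to 5 rows; each row is the pose to reach, as a shift and turn from the pose commanded when the call began, along the tool's axes at that moment; what a row does not reach only later rows make up. A row lasts 1/12 s, in which the tool goes at most 41.7 mm and 7.16 degrees, less where a joint would pass 70% of its speed; a pose out of reach is approached as far as the arm can. A call with a gripper value outside its range is refused whole. The fingers move at their own pace and stop on an object; "newtons" is the grip in N (left out, the last holds). Time passes only in rows, so rows that repeat a pose let the fingers close. It gives the time, the measured TCP pose, the force, the opening and the grip force at its end, in the units of the state.
- get_state(): the state, without advancing time (a new reading comes with each control period).
- get_image(name): name is "side" or "top" or "wrist"; returns (picture, depth): 384x512x3 uint8, red, green, blue; 384x512 float32, m along the optical axis (not along the pixel's ray), 0 where there is no reading.
- camera_params(name): a dict with "intrinsics" (3x3 intrinsics, pixels), "extrinsics" (4x4, takes a point from camera to world coordinates). Camera axes: x right, y down, z forward; pixel columns grow to the right and rows downward; lengths in m; the calibration is good to about 2 mm. A picture is of the moment at which its call begins: read the wrist's pose just before it. camera_params takes no time and is no camera call; for the wrist camera it gives the pose at the moment of the call.
- close_job(): hands the job in; it is judged then, once.
The state is a dict: "time": time; "joint_positions": joint angles; "qd": joint speeds; "joint_torque": joint torques, N m; "position": TCP position; "tool_rot": TCP orientation; "ft_force": force on the tool from outside, world axes, zero at the start; "torque": the same for the moment, N m; "grip_width": opening from 0.0 (shut) to 1.0 (fully open); "grip_force": force on a finger pad.
Only numpy, scipy, OpenCV 4.12 (cv2) and the standard library are available. Lean on these libraries where they do the work, as an engineer would, in place of code of your own. Each camera call takes 0.05 s, during which the arm holds its last target. There are 200 camera calls.

## Working session

There is one attempt and no reset: what is moved stays moved. The work goes in short steps, Python scripts to look and compute and a tool call to move; the robot and the scene stay as the last step left them, time stands still between calls to the robot, and variables do not carry over. Pictures are saved under pics/ and viewed, at most 10 in all, crops included, and the job is handed in when it is done.

Besides the shell and the picture viewer there is one more tool, called after "Request:" as name(argument=value, ...), one argument or row to a line, values as JSON. arm_command: Moves the arm, as the interface text tells. Its arguments: {"type":"object","properties":{"motion":{"type":"array"},"newtons":{"type":"number"}},"required":["motion"]}

```bash
mkdir -p pics; cat > h.py <<'E'
import numpy as np, cv2
from bench import *
from scipy.spatial.transform import Rotation as R
def snap(n,f):
    p=camera_params(n); im,d=get_image(n); cv2.imwrite('pics/'+f,im[:,:,::-1]); np.savez('/tmp/'+n+'.npz',im=im,d=d,K=p['intrinsics'],E=p['extrinsics']); return im,d,p
def ray(p,uv,z):
    K=np.array(p['intrinsics']);E=np.array(p['extrinsics'])
    d=E[:3,:3]@np.linalg.solve(K,[uv[0],uv[1],1.]); o=E[:3,3]; return o+d*(z-o[2])/d[2]
E
python3 - <<'E'
from h import *
a=snap('top','top1.png');b=snap('side','side1.png')
cv2.imwrite('pics/both1.png',cv2.resize(np.hstack([a[0],b[0]])[:,:,::-1],(800,300)))
s=get_state();print(s)
for n,(im,d,p) in dict(top=a,side=b).items():
    print(n,np.round(p['extrinsics'],3).tolist())
    hsv=cv2.cvtColor(im,cv2.COLOR_RGB2HSV)
    for c,lo,hi,z in [('blue',(100,110,40),(125,255,255),.075),('red',(172,120,60),(180,255,255),.058),('red0',(0,150,60),(6,255,255),.058)]:
        m=cv2.inRange(hsv,lo,hi);k,l,st,ce=cv2.connectedComponentsWithStats(m)
        for i in range(1,k):
            if st[i,4]>60: print(n,c,st[i],ce[i].round(1),ray(p,ce[i],z).round(4))
E
```

```text
{'time': 0.1, 'joint_positions': array([ 1.20809642,  0.32174259, -0.07010046,  1.45159416,  0.02262903,
        1.37082032, -0.05692905]), 'qd': array([ 0.00076862, -0.00133862, -0.00185068, -0.00240659, -0.00112785,
        0.00106532,  0.00050319]), 'joint_torque': array([ 1.01475653e-04, -4.92572021e+01, -4.05946244e-01, -3.13399494e+01,
       -6.44566328e-02,  3.94958979e-02,  6.88272530e-05]), 'position': array([ 0.23893707, -0.60395535,  0.23555443]), 'tool_rot': array([-3.08430762e+00, -5.88090209e-01,  7.06815326e-04]), 'ft_force': array([-0.03517318, -0.32612135,  0.62205224]), 'torque': array([0.01405726, 0.0369477 , 0.03688477]), 'grip_force': 0.0, 'grip_width': 1.0010897255522264}
top [[0.02, -0.981, 0.194, 0.387], [-0.999, -0.026, -0.024, 0.021], [0.028, -0.193, -0.981, 1.18], [0.0, 0.0, 0.0, 1.0]]
top blue [417 127  32  29 414] [434.3 140.8] [ 0.8126 -0.6144  0.075 ]
top blue [506 177   6  49 165] [509.4 195. ] [ 0.6337 -0.8488  0.075 ]
top blue [217 206  21  16 183] [227.1 213.4] [0.5501 0.0703 0.075 ]
side [[-0.945, -0.233, 0.229, 0.259], [-0.326, 0.696, -0.64, 0.951], [-0.01, -0.679, -0.734, 1.137], [0.0, 0.0, 0.0, 1.0]]
side blue [    0     0   157   168 13985] [54.9 55.7] [ 1.6021 -0.3992  0.075 ]
side blue [303  23  43  35 614] [325.6  34.9] [ 0.6079 -0.8905  0.075 ]
side blue [226  59  45  35 509] [249.4  75.4] [ 0.8123 -0.5132  0.075 ]
side blue [254 192  25  22 265] [266.5 202.6] [0.5489 0.0736 0.075 ]
side red0 [283 164  25  21 235] [295.2 172.9] [ 0.5074 -0.0854  0.058 ]
```

View pics/top1.png

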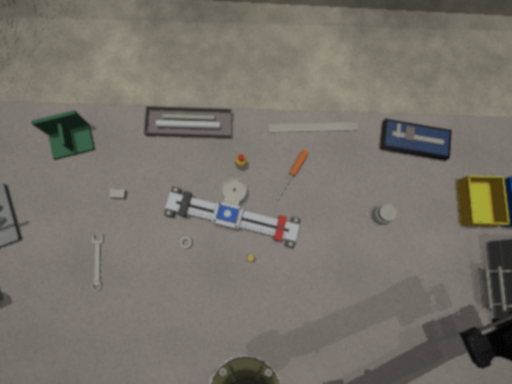

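View pics/side1.png

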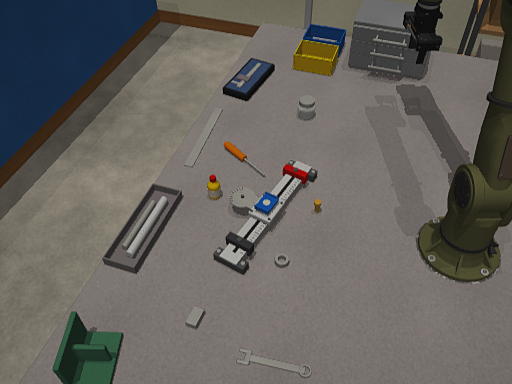

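The top view shows the rail running from the grey stop (184,204) to the red stop (281,228). The blue pad, with its white dot, is at (227,213), and the side view agrees. The pin (251,258) and ring (186,242) lie on the robot's side of the rail, the oil and driver beyond it.

```bash
cat >> h.py <<'E'
def comp(im,lo,hi,box):
    m=cv2.inRange(cv2.cvtColor(im,cv2.COLOR_RGB2HSV),lo,hi); k=np.zeros_like(m);k[box[1]:box[3],box[0]:box[2]]=1;m=m*k
    c=max(cv2.findContours(m,0,1)[0],key=cv2.contourArea); return np.array(cv2.minAreaRect(c)[0]),c
def totool(s,w): return R.from_rotvec(s['tool_rot']).inv().apply(w)*1000
E
python3 - <<'E'
from h import *
f=np.load('/tmp/top.npz');p=dict(intrinsics=f['K'],extrinsics=f['E']);im=f['im']
hsv=cv2.cvtColor(im,cv2.COLOR_RGB2HSV);print(hsv[228,281],hsv[204,184])
m=((hsv[:,:,0]<8)|(hsv[:,:,0]>170))&(hsv[:,:,1]>120);m[:,:265]=0;m[:,297:]=0;m[:200]=0;m[250:]=0
v,u=np.nonzero(m);red=ray(p,(u.mean(),v.mean()),.055)
m=hsv[:,:,2]<75;m[:,:175]=0;m[:,195:]=0;m[:188]=0;m[220:]=0
v,u=np.nonzero(m);grey=ray(p,(u.mean(),v.mean()),.055)
pad=ray(p,(227.5,213.4),.075)
print('red',red,'grey',grey,'pad',pad)
d=(red-grey)[:2];L=np.linalg.norm(d);d/=L;w=(pad-grey)[:2]
print('L',L,'dir deg',np.degrees(np.arctan2(d[1],d[0])),'along',w@d,'off',w@[-d[1],d[0]],'gap',np.linalg.norm((red-pad)[:2])-.057)
s=get_state();M=R.from_rotvec(s['tool_rot']).as_matrix();print('tool y deg',np.degrees(np.arctan2(M[1,1],M[0,1])))
t=np.append(pad[:2],.20);print('shift mm',totool(s,t-s['position']))
E
```

```text
[ 2 66 96] [30 11 72]
red [ 0.50935031 -0.09915848  0.055     ] grey [0.58032446 0.20919645 0.055     ] pad [0.55011693 0.0689804  0.075     ]
L 0.3164175941637849 dir deg -102.96203298347702 along 0.14341890597111978 off 0.0020133986752178482 gap 0.11601040399527526
tool y deg -68.40979067770657
shift mm [ 536.96891572 -511.15480068   36.39635956]
```

Request:
arm_command(
  motion=[
    [0,40,0,0,0],
    [0,80,0,0,0],
    [0,120,0,0,0],
    [0,160,0,0,0],
    [0,200,0,0,0],
  ],
  newtons=20,
)

```text
time: 0.52
position: [0.4264, -0.5298, 0.2361]
tool_rot: [-3.085, -0.588, 0.001]
ft_force: [0.6, -0.7, -0.0]
grip_width: 0.703
grip_force: 0.0
```

Request:
arm_command(
  motion=[
    [0,33,-20,0,0],
    [0,66,-40,0,0],
    [0,100,-60,0,0],
    [0,133,-80,0,0],
    [0,166,-100,0,0],
  ],
)

```text
time: 0.93
position: [0.5434, -0.375, 0.236]
tool_rot: [-3.085, -0.588, 0.001]
ft_force: [-0.0, -0.1, -0.1]
grip_width: 0.325
grip_force: 0.0
```

Request:
arm_command(
  motion=[
    [0,17,-36,0,0],
    [0,34,-72,0,0],
    [0,51,-108,0,0],
    [0,68,-144,0,0],
    [0,85,-180,0,0],
  ],
)

```text
time: 1.35
position: [0.555, -0.1761, 0.2361]
tool_rot: [-3.086, -0.588, 0.001]
ft_force: [0.6, -0.2, 0.0]
grip_width: 0.018
grip_force: 0.0
```

Request:
arm_command(
  motion=[
    [0,17,-36,0,7],
    [0,34,-72,0,14],
    [0,51,-108,0,21],
    [0,68,-144,0,28],
    [0,82,-175,0,34.5],
  ],
)

```text
time: 1.77
position: [0.5668, 0.0137, 0.2362]
tool_rot: [3.124, -0.328, -0.001]
ft_force: [0.5, -0.1, 0.3]
grip_width: 0.01
grip_force: 0.0
```

```bash
python3 - <<'E'
from h import *
s=get_state();print(s['position'],s['joint_positions'],s['ft_force'],s['grip_width'])
M=R.from_rotvec(s['tool_rot']).as_matrix();print(M.round(3))
im,d,p=snap('wrist','w1.png')
E
```

```text
[0.5668205  0.01369541 0.23623802] [ 0.31561277  0.17078386 -0.43293579  1.64978924  0.07344778  1.33756045
 -1.90849656] [ 0.52726395 -0.07016468  0.3149509 ] 0.009906240864602674
[[ 0.978 -0.207 -0.   ]
 [-0.207 -0.978 -0.   ]
 [-0.     0.    -1.   ]]
```

View pics/w1.png

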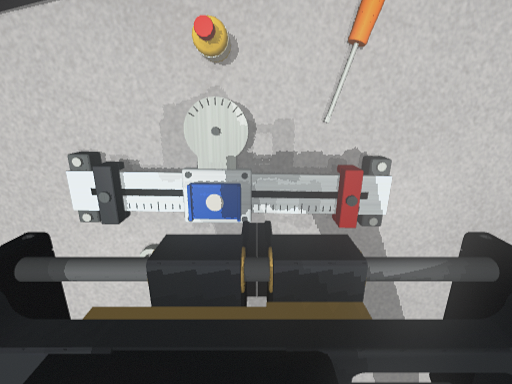

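The wrist view shows the pad's white dot at about (214,202), the red stop at (349,197) and the grey stop at (108,193). The closed fingertips are at about (257,230).

```bash
python3 - <<'E'
from h import *
f=np.load('/tmp/wrist.npz');p=dict(intrinsics=f['K'],extrinsics=f['E']);im=f['im'];s=get_state()
b,c=comp(im,(100,110,40),(125,255,255),(170,160,260,235))
r1,c1=comp(im,(0,130,50),(6,255,255),(325,150,370,240))
w,_=comp(im,(0,0,180),(180,70,255),(203,192,225,213))
pad=ray(p,b,.075);dot=ray(p,w,.075);red=ray(p,r1,.058)
print('px',b,w,r1,cv2.boundingRect(c1));print('pad',pad,'dot',dot,'red',red)
d=np.array([-.2244,-.9745]);print('gap',(red-dot)[:2]@d-.057, 'dir red-dot',np.degrees(np.arctan2(*(red-dot)[1::-1])))
bx=cv2.boxPoints(cv2.minAreaRect(c));q=[ray(p,x,.078) for x in bx];print('pad sides',[np.linalg.norm(q[i]-q[i-1]).round(4) for i in range(4)])
d=f['d'];print('depth pad pts',[ (f['E']@np.append(np.linalg.solve(f['K'],[u,v,1])*d[v,u],1))[:3].round(4) for u,v in [(200,203),(215,203),(228,203),(349,180)]])
print('shift to dot z=.110 (tool mm)',totool(s,np.append(dot[:2],.11)-s['position']))
E
```

```text
px [213.  201.5] [213.5 202. ] [350.40771484 198.23847961] (339, 170, 24, 58)
pad [0.55259718 0.07167442 0.075     ] dot [0.55183649 0.0712355  0.075     ] red [ 0.51485344 -0.09993033  0.058     ]
gap 0.11810009572764979 dir red-dot -102.19222528315173
pad sides [np.float64(0.065), np.float64(0.048), np.float64(0.0623), np.float64(0.0479)]
depth pad pts [array([0.5538, 0.0881, 0.0743]), array([0.5504, 0.0696, 0.0757]), array([0.5469, 0.054 , 0.0751]), array([ 0.5395, -0.1009,  0.0575])]
shift to dot z=.110 (tool mm) [-23.9282983  -42.20894976 126.86908015]
```

Request:
arm_command(
  motion=[
    [0,-24,-30,10,0],
    [0,-24,-42,45,0],
    [0,-24,-42,85,0],
    [0,-24,-42,120,0],
    [0,-24,-42,135,0],
  ],
)

```text
time: 2.23
position: [0.5486, 0.0572, 0.0963]
tool_rot: [3.124, -0.316, -0.012]
ft_force: [-1.1, -0.7, 0.3]
grip_width: 0.008
grip_force: 0.0
```

```bash
python3 - <<'E'
from h import *
s=get_state();print(s['position'],s['ft_force'])
im,d,p=snap('wrist','w2.png')
E
```

```text
[0.54860191 0.05724765 0.09628692] [-1.12487849 -0.69173771  0.31174678]
```

View pics/w2.png

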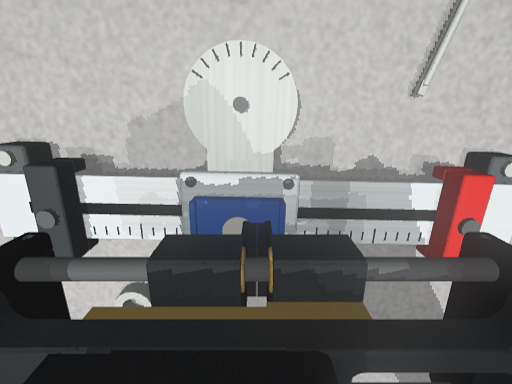

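The fingertips (257,228) sit over the right part of the pad, whose dot is at (237,228), so they are about 14 mm towards the red stop. I'll check whether the arm is still settling.

```bash
python3 - <<'E'
from h import *
s=get_state();print(s['position'],s['qd'].round(3),s['tool_rot'])
print(totool(s,np.array([.5520,.0715,.096])-s['position']))
E
```

```text
[0.54767051 0.05691793 0.09485158] [ 0.009 -0.038 -0.004 -0.046 -0.025  0.087  0.018] [ 3.12379615 -0.3171885  -0.01663033]
[  1.29784507 -15.15146932  -1.20363809]
```

Request:
arm_command(
  motion=[
    [0,0,0,0,0],
    [0,0,0,0,0],
    [0,0,0,0,0],
  ],
)

```text
time: 2.53
position: [0.5538, 0.0577, 0.1035]
tool_rot: [-3.125, 0.319, -0.005]
ft_force: [-0.5, 0.5, 0.7]
grip_width: 0.003
grip_force: 0.0
```

```bash
python3 - <<'E'
from h import *
s=get_state();print(s['position'],s['qd'].round(3),s['tool_rot'],s['ft_force'])
print(totool(s,np.array([.5520,.0715,.096])-s['position']))
E
```

```text
[0.55378671 0.05768089 0.10346615] [-0.001 -0.007 -0.001 -0.004  0.002 -0.003 -0.   ] [-3.12480883  0.31932424 -0.00521356] [-0.46144203  0.50535643  0.67729037]
[ -4.56921047 -13.16580497   7.46241164]
```

Request:
arm_command(
  motion=[
    [0,-2,-5,0,0],
    [0,-4,-10,0,0],
    [0,-4.5,-13,1,0],
    [0,-4.5,-13,4,0],
    [0,-4.5,-13,6,0],
  ],
)

```text
time: 2.95
position: [0.5505, 0.0718, 0.0955]
tool_rot: [3.125, -0.318, 0.001]
ft_force: [0.4, -0.5, 0.7]
grip_width: 0.005
grip_force: 0.0
```

Request:
arm_command(
  motion=[
    [0,0,0,0,0],
    [0,0,0,0,0],
    [0,0,0,0,0],
  ],
)

```text
time: 3.2
position: [0.5505, 0.071, 0.0954]
tool_rot: [3.125, -0.32, -0.0]
ft_force: [-0.2, -0.0, 0.2]
grip_width: 0.006
grip_force: 0.0
```

```bash
python3 - <<'E'
from h import *
s=get_state();print(s['position'],s['tool_rot'],s['ft_force'])
im,d,p=snap('wrist','w3.png')
E
```

```text
[0.55046058 0.07098983 0.09537789] [ 3.12506852e+00 -3.19795358e-01 -4.11076727e-04] [-0.1645248  -0.0222197   0.17230408]
```

View pics/w3.png

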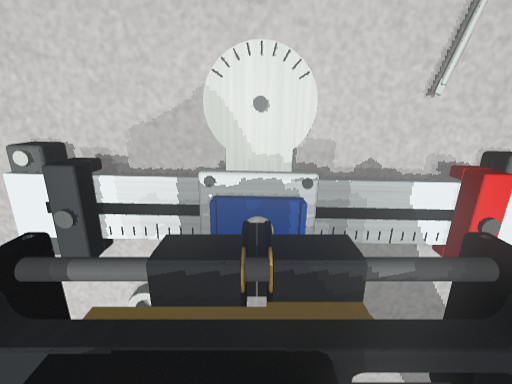

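The fingertips (257,228) now cover the white dot, centred between the pad's lips (210 to 306). I'll press gently.

Request:
arm_command(
  motion=[
    [0,0,0,3,0],
    [0,0,0,6,0],
    [0,0,0,8,0],
    [0,0,0,10,0],
    [0,0,0,10,0],
  ],
)

```text
time: 3.67
position: [0.5509, 0.0714, 0.0871]
tool_rot: [3.125, -0.319, 0.001]
ft_force: [-3.1, 0.0, 13.6]
grip_width: 0.006
grip_force: 6.7
```

Request:
arm_command(
  motion=[
    [0,0,0,1,0],
    [0,0,0,2,0],
    [0,0,0,2,0],
  ],
)

```text
time: 3.92
position: [0.551, 0.0715, 0.0855]
tool_rot: [3.125, -0.319, 0.002]
ft_force: [-4.3, 0.1, 15.0]
grip_width: 0.007
grip_force: 7.1
```

Request:
arm_command(
  motion=[
    [0,0,0,1,0],
    [0,0,0,2,0],
    [0,0,2,2,0],
    [0,0,5,2,0],
    [0,0,8,2,0],
  ],
)

```text
time: 4.33
position: [0.5496, 0.0656, 0.0841]
tool_rot: [-3.123, 0.317, -0.003]
ft_force: [-4.5, 3.3, 14.9]
grip_width: 0.004
grip_force: 7.4
```

Request:
arm_command(
  motion=[
    [0,0,4,0,0],
    [0,0,8,0,0],
    [0,0,12,0,0],
    [0,0,16,0,0],
    [0,0,20,0,0],
  ],
)

```text
time: 4.75
position: [0.5452, 0.0459, 0.0838]
tool_rot: [-3.124, 0.317, -0.001]
ft_force: [-5.8, 3.4, 15.0]
grip_width: 0.004
grip_force: 7.5
```

```bash
python3 - <<'E'
from h import *
s=get_state();print(s['position'],s['ft_force'])
im,d,p=snap('wrist','w4.png')
E
```

```text
[0.54516639 0.04586858 0.0838462 ] [-5.80065698  3.4101051  14.96921776]
```

View pics/w4.png

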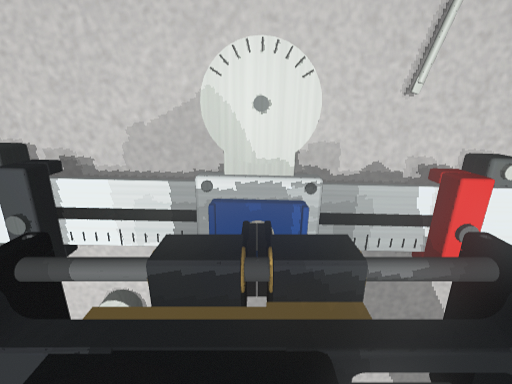

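The carriage follows the fingers: the pad (208 to 309) is still centred on the fingertips, and the red stop has moved nearer (430 to 490). I'll continue.

Request:
arm_command(
  motion=[
    [0,-0.5,5,0,0],
    [0,-1,10,0,0],
    [0,-1.5,15,0,0],
    [0,-1.5,20,0,0],
    [0,-1.5,25,0,0],
  ],
)

```text
time: 5.22
position: [0.5394, 0.0212, 0.0841]
tool_rot: [-3.124, 0.318, -0.004]
ft_force: [-4.1, 3.3, 15.3]
grip_width: 0.004
grip_force: 7.4
```

Request:
arm_command(
  motion=[
    [0,0,5,0,0],
    [0,0,10,0,0],
    [0,-0.5,15,0,0],
    [0,-0.5,20,0,0],
    [0,-0.5,25,0,0],
  ],
)

```text
time: 5.63
position: [0.5338, -0.0033, 0.084]
tool_rot: [-3.124, 0.318, -0.003]
ft_force: [-4.2, 2.8, 13.9]
grip_width: 0.008
grip_force: 7.4
```

Request:
arm_command(
  motion=[
    [0,0,5,0,0],
    [0,0,10,0,0],
    [0,-0.5,15,0,0],
    [0,-0.5,20,0,0],
    [0,-0.5,25,0,0],
  ],
)

```text
time: 6.05
position: [0.5282, -0.0279, 0.084]
tool_rot: [-3.124, 0.318, -0.003]
ft_force: [-4.7, 2.9, 15.0]
grip_width: 0.004
grip_force: 7.5
```

Request:
arm_command(
  motion=[
    [0,0,3,0,0],
    [0,0,6,0,0],
    [0,0,8,0,0],
    [0,0,10,0,0],
    [0,0,12,0,0],
  ],
)

```text
time: 6.47
position: [0.5256, -0.0396, 0.0838]
tool_rot: [-3.125, 0.318, -0.002]
ft_force: [-5.5, 2.7, 14.9]
grip_width: 0.006
grip_force: 7.5
```

Request:
arm_command(
  motion=[
    [0,0,1.5,0,0],
    [0,0,3,0,0],
    [0,0,4.5,0,0],
    [0,0,6,0,0],
    [0,0,6,0,0],
  ],
)

```text
time: 6.88
position: [0.5245, -0.0441, 0.0838]
tool_rot: [-3.123, 0.317, -0.002]
ft_force: [-4.2, 5.8, 15.2]
grip_width: 0.005
grip_force: 7.5
```

Request:
arm_command(
  motion=[
    [0,0,1,0,0],
    [0,0,2,0,0],
    [0,0,3,0,0],
    [0,0,3,0,0],
  ],
)

```text
time: 7.22
position: [0.5245, -0.0443, 0.084]
tool_rot: [-3.12, 0.314, -0.003]
ft_force: [-3.2, 11.0, 15.3]
grip_width: 0.001
grip_force: 7.4
```

```bash
python3 - <<'E'
from h import *
s=get_state();print(s['position'],s['ft_force'])
im,d,p=snap('wrist','w5.png')
E
```

```text
[ 0.52450862 -0.04431228  0.08399942] [-3.21161329 11.00317712 15.32468052]
```

View pics/w5.png

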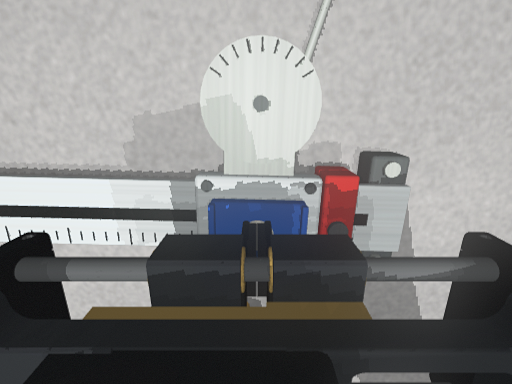

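The carriage touches the red stop (edge at 320), the pad is still down, and the push force has risen to 11 N with no further travel. I'll ease off part of the sideways load and lift straight up.

Request:
arm_command(
  motion=[
    [0,0,-1,0,0],
    [0,0,-2,-1,0],
    [0,0,-2,-4,0],
    [0,0,-2,-8,0],
    [0,0,-2,-13,0],
  ],
)

```text
time: 7.68
position: [0.5235, -0.0471, 0.0948]
tool_rot: [3.125, -0.318, 0.0]
ft_force: [0.2, -1.0, 0.1]
grip_width: 0.006
grip_force: 0.0
```

Request:
arm_command(
  motion=[
    [0,0,0,-10,0],
    [0,0,0,-30,0],
    [0,0,0,-60,0],
    [0,0,0,-90,0],
    [0,0,0,-110,0],
  ],
)

```text
time: 8.1
position: [0.5241, -0.0482, 0.2075]
tool_rot: [3.125, -0.32, 0.004]
ft_force: [0.9, -0.4, -0.4]
grip_width: 0.006
grip_force: 0.0
```

Request:
arm_command(
  motion=[
    [0,0,0,0,0],
    [0,0,0,0,0],
    [0,0,0,0,0],
  ],
)

```text
time: 8.35
position: [0.5227, -0.0481, 0.2038]
tool_rot: [3.125, -0.32, -0.002]
ft_force: [-0.2, -0.3, 0.4]
grip_width: 0.006
grip_force: 0.0
```

```bash
python3 - <<'E'
from h import *
s=get_state();print(s['position'],s['ft_force'])
im,d,p=snap('wrist','w6.png')
K=np.array(p['intrinsics']);E=np.array(p['extrinsics'])
b,c=comp(im,(100,110,40),(125,255,255),(150,120,330,300));print(b)
u,v=b.astype(int)
for du in(-15,15): print((E@np.append(np.linalg.solve(K,[u+du,v,1])*d[v,u+du],1))[:3].round(4))
E
```

```text
[ 0.52271124 -0.04809709  0.20376006] [-0.20233957 -0.30114075  0.39276842]
[254.6758728  186.01034546]
[ 0.5293 -0.03    0.0747]
[ 0.5229 -0.062   0.0753]
```

View pics/w6.png

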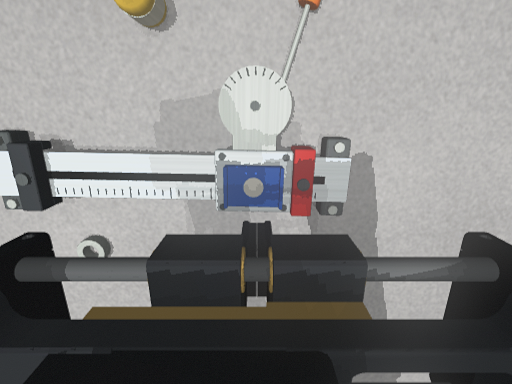

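The carriage touches the red stop at column 292 with no visible gap, and the pad is up (about 75 mm). The robot is clear, so I'm handing in.

```bash
python3 -c "
from bench import *
print(close_job())"
```

```text
the job is handed in; nothing more can be done
None
```

The job is handed in: the carriage rests against the red stop with no visible gap, the blue pad is back up at about 75 mm, and the arm is clear of everything; the hand-in returned no verdict.

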